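Feel along the glue joint of a clamped panel

TASK

A blank of three boards has just been glued up in two sash clamps. Lightly run closed fingertips along the glue joint between the dark board and the pale board beside it, to feel whether the two are level: put them down at the end where all three boards finish level, slide, staying on the joint and in touch with the wood, to the end where the dark board sticks out past the pale ones, then lift off. Press gently, grip nothing, and do not shift the panel or the things lying around it.

Things in the scene. Friction and masses are not known exactly. Their poses are not given: they have to be found in the camera images.
- panel: Loose clamped blank, 3 kg. Boards 60 mm wide, 24 thick, flush rigid top 54 mm above the bench: two pale (x -140 to 140, y -120 to 0 mm), one dark (x -140 to 180, y 0 to 60). Clamps cross below at x = -80 and 80; red jaws at y below -120 and above 60, tops at most 9 mm above the boards; tommy bars end at y -228 and 168. Origin: on the bench below the middle of the joint; z up.
- joint_start (a point): Start of the glue joint between the dark and the pale board, on the top face (54 mm above the bench), at the end where all three boards finish level. Axes as the panel's: x along the joint towards its end, y towards the dark board, z up.
- glue_joint: The wood within 8 mm either side of that glue joint (part of the panel). Origin: middle of the joint, on the top face; x along the joint from start to end, y towards the dark board, z up. The joint runs straight 140 mm either way.
- joint_end (a point): End of that glue joint on the top face, where the pale boards finish and the dark board goes on for another 40 mm; same axes.
- sanding_block: Loose cork sanding block with a rust-red abrasive sole, 100 x 54 mm and 30 mm high, lying on the outer pale board, its side at least 45 mm from the joint to be felt. Origin: centre of its underside. Leave it alone.
- glue_bottle: Loose yellow glue bottle with an orange nozzle, 62 mm across, 178 mm tall, standing on the bench beside the panel. Origin: centre of its underside. Leave it alone.
- filler_tub: Loose white tub with a blue lid, 94 mm across, 100 mm tall, standing on the bench beside the panel. Origin: centre of its underside. Leave it alone.

How it is judged:
On the way, in this order (a step that is already met when the one before it is completed fails the run):
1. the fingertips touch the joint within 35 mm of its start (contact force between the fingers and glue_joint above 0.2 N and x of the grasp point in the frame of glue_joint between -0.155 and -0.105 m and y of the grasp point in the frame of glue_joint between -0.025 and 0.025 m).
2. still touching, the fingertips pass part 1 of 7 of the joint's middle (contact force between the fingers and glue_joint above 0.2 N and x of the grasp point in the frame of glue_joint between -0.105 and -0.075 m and y of the grasp point in the frame of glue_joint between -0.025 and 0.025 m).
3. still touching, the fingertips pass part 2 of 7 of the joint's middle (contact force between the fingers and glue_joint above 0.2 N and x of the grasp point in the frame of glue_joint between -0.075 and -0.045 m and y of the grasp point in the frame of glue_joint between -0.025 and 0.025 m).
4. still touching, the fingertips pass part 3 of 7 of the joint's middle (contact force between the fingers and glue_joint above 0.2 N and x of the grasp point in the frame of glue_joint between -0.045 and -0.015 m and y of the grasp point in the frame of glue_joint between -0.025 and 0.025 m).
5. still touching, the fingertips pass part 4 of 7 of the joint's middle (contact force between the fingers and glue_joint above 0.2 N and x of the grasp point in the frame of glue_joint between -0.015 and 0.015 m and y of the grasp point in the frame of glue_joint between -0.025 and 0.025 m).
6. still touching, the fingertips pass part 5 of 7 of the joint's middle (contact force between the fingers and glue_joint above 0.2 N and x of the grasp point in the frame of glue_joint between 0.015 and 0.045 m and y of the grasp point in the frame of glue_joint between -0.025 and 0.025 m).
7. still touching, the fingertips pass part 6 of 7 of the joint's middle (contact force between the fingers and glue_joint above 0.2 N and x of the grasp point in the frame of glue_joint between 0.045 and 0.075 m and y of the grasp point in the frame of glue_joint between -0.025 and 0.025 m).
8. still touching, the fingertips pass part 7 of 7 of the joint's middle (contact force between the fingers and glue_joint above 0.2 N and x of the grasp point in the frame of glue_joint between 0.075 and 0.105 m and y of the grasp point in the frame of glue_joint between -0.025 and 0.025 m).
9. still touching, the fingertips reach the last 35 mm of the joint (contact force between the fingers and glue_joint above 0.2 N and x of the grasp point in the frame of glue_joint between 0.105 and 0.155 m and y of the grasp point in the frame of glue_joint between -0.025 and 0.025 m).
At the end, for the whole second after the job is handed in: The fingertips have slid along the whole joint, from start to end, the wood within 8 mm of the joint line touched in each stretch of 30 mm, in order; afterwards the panel lies within 10 mm of where it was and the sanding block, bottle and tub lie within 15 mm, all upright and still (distance of each of joint_start, joint_end from where it was at the start of the episode below 0.01 m and linear speed of panel below 0.01 m/s and distance of each of sanding_block, glue_bottle, filler_tub from where it was at the start of the episode below 0.015 m and angle between each of panel, glue_bottle, filler_tub, sanding_block's own z axis and vertical below 0.1 rad).
It fails at once if the fingers press on the panel with more than 30 N (contact force between the fingers and panel above 30 N).
It fails at once if the panel is shoved or lifted by more than 10 mm (distance of any of joint_start, joint_end from where it was at the start of the episode above 0.01 m).
It fails at once if a bystander is shoved or lifted by more than 15 mm (distance of any of sanding_block, glue_bottle, filler_tub from where it was at the start of the episode above 0.015 m).
It also fails if it takes over 58 s, if anything falls off the work surface, if the arm or the gripper's body presses on something with over 40 N, if the wrist force passes 120 N, or if a joint passes its speed limit or range.

ROBOT

A 6-joint arm with a two-finger parallel gripper is mounted at the origin on the work surface. World frame = base frame: x ahead of the robot, y to its left, z up, the work surface at z = 0. Lengths are in m, angles in rad, forces in N, time in s.
With the tool pointing down it reaches from about 0.275 to 0.775 m from the base axis. Payload 14.6 kg.
Tool frame: the origin (TCP) lies on the front face of the gripper's body, between the roots of the fingers; the fingertips stand 73 mm ahead of it and the grasp point (between the pads) lies 54 mm ahead of it; z points along the fingers, y is the line along which they close (so a half turn about z gives the same grasp; the last joint's range is limited). The gripper opens to 85 mm and grips with 20 to 120 N. Pads are 22 mm wide; open, the fingers measure 114 mm over their backs; the gripper's body (76 mm by 85 mm) begins 54 mm behind the grasp point. The pads swing forward as they close: fully open they stand 13 mm farther back than shut.
Start: joints at [-1.297, 0.263, -0.048, 1.259, 0, 1.415], TCP at [0.218, -0.477, 0.304] pointing down, gripper open.
Joint ranges: [-2.65, 2.65], [-0.89, 1.7], [-1.18, 1.37], [-2.13, 2.11], [-1.35, 1.29], [-3.14, 3.14]. Speed limits (rad/s): [1.89, 1.89, 2.57, 2.79, 3.14, 3.14].

INTERFACE

Orientations are given as a rotation vector (axis times angle).
In Python, from bench import robot, optics gives the robot as it stands.
- The arm moves only by the shell command python3 -m inch 'ROWS' [OPENING] [FORCE]. ROWS is JSON, a list of rows, each a list of 2 entries, a list of its own where there are three numbers: the shift along the tool's x, y, z normalised to -1 to 1, where 1 is 100 mm, then the turn, a rotation vector about the tool's x, y, z normalised to -1 to 1, where 1 is 2 pi rad. In form: [[[tx, ty, tz], [ax, ay, az]], ...]. A call has 1 to 20 rows; each row is the pose to reach, as a shift and turn from the pose commanded when the call began, along the tool's axes at that moment, turning the shorter way round; what a row does not reach only later rows make up. A row lasts 1/12 s, in which the tool goes at most 41.7 mm and 7.16 degrees, less where a joint would pass 70% of its speed; a pose out of reach is approached as far as the arm can. A call with a number of a shift or a turn outside -1 to 1 is refused whole. A call with a gripper value outside its range is refused whole. OPENING is the opening, from 0 (shut) to 1 (fully open), set as the call begins (- or left out, the last holds). The fingers move at their own pace and stop on an object; FORCE is the grip in N (left out, the last holds). Time passes only in rows, so rows that repeat a pose let the fingers close. It gives the time, the measured TCP pose, the force, the opening and the grip force at its end, in the units of the state.
- robot.read_state(): the state, without advancing time (a new reading comes with each control period).
- optics.grab_frame(name): name is "scene" or "top"; returns a dict with "img" (420x560x3 uint8, blue, green, red), "depth" (420x560 float32, m along the optical axis (not along the pixel's ray), 0 where there is no reading), "fx", "fy", "cx", "cy" (pixels), "rvec" (rotation vector, rad) and "tvec" (3), from world to camera coordinates, as OpenCV has them. Camera axes: x right, y down, z forward; pixel columns grow to the right and rows downward; lengths in m; the calibration is good to about 2 mm. A picture is of the moment at which its call begins.
- robot.sign_off(): hands the job in; it is judged then, once.
The state is a dict: "time_s": time; "joint_pos": joint angles; "joint_velocities": joint speeds; "effort": joint torques, N m; "position": TCP position; "eef_rot": TCP orientation; "wrist_force": force on the tool from outside, world axes, zero at the start; "moment": the same for the moment, N m; "width": finger opening in m; "gripper_force": force on a finger pad.
Only numpy, scipy, OpenCV 4.12 (cv2) and the standard library are available. Lean on these libraries where they do the work, as an engineer would, in place of code of your own. Each camera call takes 0.05 s, during which the arm holds its last target. There are 200 camera calls.

## Working session

There is one attempt and no reset: what is moved stays moved. The work goes in short steps, Python scripts to look and compute and a shell command to move; the robot and the scene stay as the last step left them, time stands still between calls to the robot, and variables do not carry over. Pictures are saved under pics/ and viewed, at most 10 in all, crops included, and the job is handed in when it is done.

```bash
mkdir -p pics; python3 - <<'E'
from bench import robot, optics
import cv2,pickle
F={n:optics.grab_frame(n) for n in("scene","top")}
pickle.dump(F,open("f0.pkl","wb"))
for n,f in F.items(): cv2.imwrite(f"pics/{n}0.png",f["img"]); print(n,f["fx"],f["cx"],f["cy"],f["rvec"],f["tvec"])
print(robot.read_state())
E
```

```text
scene 499.11221683703604 280.81039594625315 213.20084339212957 [ 2.49760002  0.7638055  -0.21217435] [-0.45722895 -0.23155348  1.42917046]
top 495.7647556391641 275.73959552404824 210.51657748523394 [ 2.14435158 -2.18372086  0.14335637] [-0.00305117  0.57818758  1.27609169]
{'time_s': 0.1, 'joint_pos': array([-1.29730718e+00,  2.63506222e-01, -4.88871261e-02,  1.25938099e+00,
        1.68522729e-05,  1.41551701e+00]), 'joint_velocities': array([-6.63477941e-04, -2.38009965e-05,  2.32821069e-03, -7.79601524e-04,
       -1.00506805e-04, -8.55099379e-04]), 'effort': array([ 3.55207922e-03, -6.38578677e+01,  3.85061681e+01,  9.99573560e-03,
       -6.86029853e-05,  3.06810330e-05]), 'position': array([ 0.21823031, -0.47730327,  0.30345199]), 'eef_rot': array([-3.06871907e+00, -6.68152704e-01,  6.43025513e-05]), 'wrist_force': array([ 0.32604378, -0.77530008, -0.90457884]), 'moment': array([-0.04677992,  0.01248706,  0.02786205]), 'gripper_force': 0.0, 'width': 0.08523882741135695}
```

View pics/top0.png

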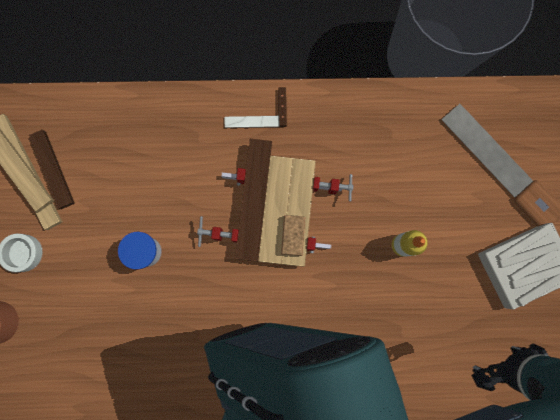

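View pics/scene0.png

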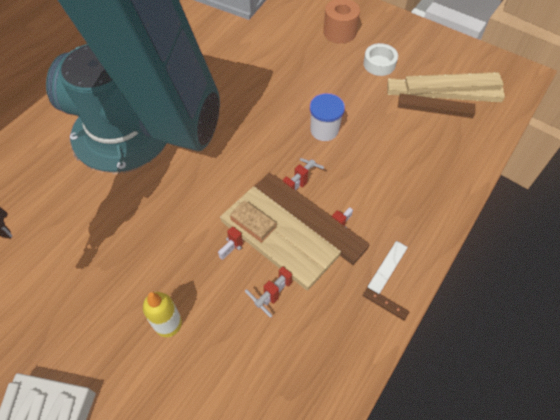

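The top view shows the panel with the dark board on the left. The joint runs from about px (260,264), the level end near the robot, to about (272,157), with the dark board going on to (260,140). The cork block is at (293,235), the tub at (139,250) and the bottle at (410,243). Next I'll measure the joint from the pale/dark edge.

```bash
cat >h.py <<'E'
import numpy as np,cv2,pickle
def cast(f,uv,z):
    R=cv2.Rodrigues(np.array(f["rvec"]))[0];t=np.array(f["tvec"]).ravel();C=-R.T@t
    uv=np.atleast_2d(uv).astype(float)
    d=np.c_[(uv[:,0]-f["cx"])/f["fx"],(uv[:,1]-f["cy"])/f["fy"],np.ones(len(uv))]@R
    return C+d*((z-C[2])/d[:,2])[:,None]
def proj(f,p):
    return cv2.projectPoints(np.array(p,float).reshape(-1,1,3),np.array(f["rvec"]),np.array(f["tvec"]),np.array([[f["fx"],0,f["cx"]],[0,f["fy"],f["cy"]],[0,0,1]]),None)[0].reshape(-1,2)
E
python3 - <<'E'
from h import *
F=pickle.load(open("f0.pkl","rb"))
for n,box in(("top",(225,130,330,275)),("scene",(215,170,375,285))):
    f=F[n];im=f["img"].astype(int);x0,y0,x1,y1=box
    pale=((im[...,1]>125)&(im[...,2]>150)&(im[...,2]-im[...,0]>40)).astype(np.uint8)
    pale[:y0]=0;pale[y1:]=0;pale[:,:x0]=0;pale[:,x1:]=0
    pale=cv2.morphologyEx(pale,cv2.MORPH_OPEN,np.ones((3,3)))
    c=max(cv2.findContours(pale,0,cv2.CHAIN_APPROX_NONE)[0],key=cv2.contourArea)
    W=cast(f,c[:,0],0.054)
    hull=cv2.convexHull(W[:,:2].astype(np.float32))
    r=cv2.minAreaRect(hull); b=cv2.boxPoints(r); print(n,r); 
    uv=proj(f,np.c_[b,np.full(4,.054)]);print(np.c_[b,uv].round(4))
    vis=im.astype(np.uint8).copy();cv2.drawContours(vis,[c],-1,(0,255,0),1);cv2.polylines(vis,[np.int32(uv.round())],True,(255,0,255),1)
    vis=cv2.resize(vis[y0-10:y1+20,x0-30:x1+30],None,fx=3,fy=3,interpolation=0);cv2.imwrite(f"pics/{n}1.png",vis[:600,:800])
    d=f["depth"];u,v=(285,190) if n=="top" else (310,240)
    R=cv2.Rodrigues(np.array(f["rvec"]))[0];P=R.T@(d[v,u]*np.array([(u-f["cx"])/f["fx"],(v-f["cy"])/f["fy"],1])-np.ravel(f["tvec"]));print("depthpt",P)
E
```

```text
top ((0.5771404504776001, -0.042569734156131744), (0.11901295185089111, 0.27907678484916687), 82.44806671142578)
[[ 4.310000e-01 -8.320000e-02  3.039539e+02  2.658799e+02]
 [ 7.076000e-01 -1.199000e-01  3.151390e+02  1.602427e+02]
 [ 7.233000e-01 -1.900000e-03  2.703694e+02  1.551629e+02]
 [ 4.466000e-01  3.480000e-02  2.580006e+02  2.606288e+02]]
depthpt [ 0.62854537 -0.03843535  0.05956326]
scene ((0.5608421564102173, -0.02161237597465515), (0.3324424922466278, 0.3183511793613434), 34.035682678222656)
[[ 3.340000e-01  1.730000e-02  2.150000e+02  1.700000e+02]
 [ 5.122000e-01 -2.466000e-01  2.054791e+02  2.840392e+02]
 [ 7.877000e-01 -6.050000e-02  3.524577e+02  2.839964e+02]
 [ 6.095000e-01  2.033000e-01  3.432242e+02  1.700000e+02]]
depthpt [ 0.64760832 -0.01832627  0.05292855]
```

View pics/top1.png

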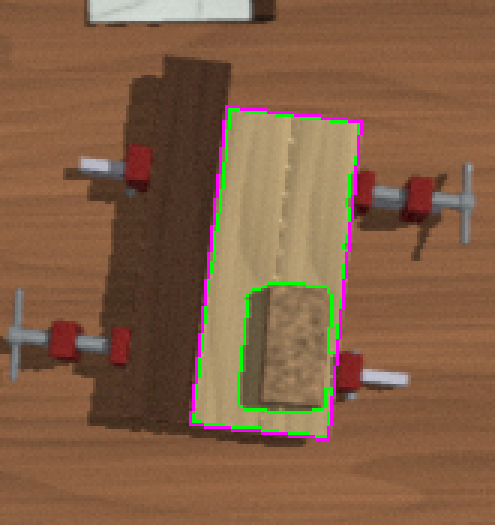

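The fit gives 119 x 279 mm, against 120 x 280 for the pale boards, and the height agrees too. The joint runs from (0.447, 0.035) to (0.723, -0.002). I'll tilt the tool about 8° about the joint so the pale-side fingertip edge rests right on the joint line.

```bash
cat >go.py <<'E'
import sys,numpy as np
from scipy.spatial.transform import Rotation as Ro
from bench import robot
S=np.array([.4466,.0348]);E=np.array([.7233,-.0019]);M=(S+E)/2;d=(E-S)/np.linalg.norm(E-S);n=np.array([-d[1],d[0]])
B=np.c_[np.r_[n,0],np.r_[d,0],[0,0,-1]]; Rt=Ro.from_matrix(B)*Ro.from_euler('y',8,degrees=True)
s=robot.read_state();p=s["position"];R=Ro.from_rotvec(s["eef_rot"])
def loc(q): return np.r_[(q[:2]-M)@d,(q[:2]-M)@n,q[2]].round(4)
def tgt(px,tz): return np.r_[M+px*d+.0007*n,tz]
if len(sys.argv)>2:
    t=tgt(float(sys.argv[1]),float(sys.argv[2]));print("shift",(R.inv().apply(t-p)/.1).round(3),"turn",((R.inv()*Rt).as_rotvec()/2/np.pi).round(4))
print("t",round(s["time_s"],2),"tcp",loc(p),"grasp",loc(p+R.apply([0,0,.054])),"edge",loc(p+R.apply([-.011,0,.073])),"F",s["wrist_force"].round(2),"w",round(s["width"],4),"j",s["joint_pos"].round(2))
print("tool-down shift/mm along joint",R.inv().apply(np.r_[d,0]).round(4),"down",R.inv().apply([0,0,-1]).round(4))
E
python3 go.py -.125 .25
```

```text
shift [ 4.333 -3.636  0.539] turn [ 0.0111  0.0202 -0.1605]
t 0.1 tcp [-0.2986 -0.5377  0.3035] grasp [-0.2986 -0.5376  0.2495] edge [-0.308  -0.5435  0.2305] F [ 0.33 -0.78 -0.9 ] w 0.0852 j [-1.3   0.26 -0.05  1.26  0.    1.42]
tool-down shift/mm along joint [ 8.469e-01  5.317e-01 -4.000e-04] down [-2.e-04  1.e-03  1.e+00]
```

```bash
for i in 1; do python3 -m inch '[[[0.25,-0.21,0],[0,0,0]],[[0.5,-0.42,0],[0,0,0]],[[0.75,-0.63,0],[0,0,0]],[[1,-0.84,0],[0,0,0]]]' 0 20
python3 -m inch '[[[0.25,-0.21,0],[0,0,0]],[[0.5,-0.42,0],[0,0,0]],[[0.75,-0.63,0],[0,0,0]],[[1,-0.84,0],[0,0,0]]]'
python3 -m inch '[[[0.25,-0.21,0],[0,0,0]],[[0.5,-0.42,0],[0,0,0]],[[0.75,-0.63,0],[0,0,0]],[[1,-0.84,0],[0,0,0]]]'
python3 -m inch '[[[0.25,-0.21,0],[0,0,0]],[[0.5,-0.42,0],[0,0,0]],[[0.75,-0.63,0],[0,0,0]],[[1,-0.84,0],[0,0,0]],[[1,-0.84,0],[0,0,0]],[[1,-0.84,0],[0,0,0]],[[1,-0.84,0],[0,0,0]]]'; done; python3 go.py -.125 .2
```

```text
time_s: 0.43
position: [0.2745, -0.3581, 0.3035]
eef_rot: [-3.069, -0.667, 0.0]
wrist_force: [1.3, -0.4, -0.2]
width: 0.0388
gripper_force: 0.0
time_s: 0.77
position: [0.3305, -0.24, 0.3038]
eef_rot: [-3.07, -0.668, 0.0]
wrist_force: [1.3, -0.7, 0.6]
width: 0.0002
gripper_force: 0.0
time_s: 1.1
position: [0.3866, -0.1219, 0.3038]
eef_rot: [-3.07, -0.668, 0.0]
wrist_force: [1.1, -0.6, -0.2]
width: 0.0002
gripper_force: 0.0
time_s: 1.68
position: [0.4421, -0.0057, 0.3037]
eef_rot: [-3.069, -0.669, 0.001]
wrist_force: [-0.3, 0.1, -0.1]
width: 0.0002
gripper_force: 0.0
shift [ 0.337 -0.277  1.036] turn [ 0.0111  0.0204 -0.1604]
t 1.68 tcp [-0.1387 -0.0407  0.3037] grasp [-0.1387 -0.0407  0.2497] edge [-0.148  -0.0466  0.2307] F [-0.33  0.06 -0.11] w 0.0002 j [-0.2   0.12 -0.23  1.22 -0.    2.51]
tool-down shift/mm along joint [ 8.465e-01  5.323e-01 -7.000e-04] down [7.e-04 2.e-04 1.e+00]
```

```bash
python3 -m inch '[[[0.337,-0.277,0.3],[0.0111,0.0204,-0.1604]],[[0.337,-0.277,0.5],[0.0111,0.0204,-0.1604]],[[0.337,-0.277,0.7],[0.0111,0.0204,-0.1604]],[[0.337,-0.277,0.9],[0.0111,0.0204,-0.1604]],[[0.337,-0.277,1],[0.0111,0.0204,-0.1604]],[[0.337,-0.277,1],[0.0111,0.0204,-0.1604]],[[0.337,-0.277,1],[0.0111,0.0204,-0.1604]],[[0.337,-0.277,1],[0.0111,0.0204,-0.1604]],[[0.337,-0.277,1],[0.0111,0.0204,-0.1604]],[[0.337,-0.277,1],[0.0111,0.0204,-0.1604]],[[0.337,-0.277,1],[0.0111,0.0204,-0.1604]],[[0.337,-0.277,1],[0.0111,0.0204,-0.1604]],[[0.337,-0.277,1],[0.0111,0.0204,-0.1604]]]'; python3 go.py -.125 .136
```

```text
time_s: 2.77
position: [0.4614, 0.0335, 0.2039]
eef_rot: [-2.294, -2.004, -0.161]
wrist_force: [0.3, -0.5, -0.6]
width: -0.0
gripper_force: 0.0
shift [-0.094 -0.004  0.673] turn [ 0.0002  0.     -0.0004]
t 2.77 tcp [-0.1247  0.0007  0.2039] grasp [-0.1246  0.0082  0.1505] edge [-1.246e-01 -1.000e-04  1.301e-01] F [ 0.32 -0.52 -0.57] w -0.0 j [-0.17  0.21 -0.41  0.95  0.14  1.54]
tool-down shift/mm along joint [0.0026 1.     0.0012] down [-1.391e-01 -9.000e-04  9.903e-01]
```

```bash
python3 -m inch '[[[-0.024,0,0.168],[0,0,0]],[[-0.047,0,0.337],[0,0,0]],[[-0.071,0,0.505],[0,0,0]],[[-0.087,0,0.62],[0,0,0]],[[-0.094,0,0.673],[0,0,0]],[[-0.094,0,0.673],[0,0,0]],[[-0.094,0,0.673],[0,0,0]]]'; python3 go.py -.125 .1278; python3 - <<'E'
from bench import optics
import cv2
i=optics.grab_frame("scene")["img"];j=optics.grab_frame("top")["img"]
cv2.imwrite("pics/c2.png",cv2.resize(cv2.hconcat([i[150:330,170:370],j[140:320,180:380]]),None,fx=2,fy=3,interpolation=2))
E
```

```text
time_s: 3.35
position: [0.4617, 0.0337, 0.1363]
eef_rot: [-2.292, -2.006, -0.161]
wrist_force: [-0.5, -0.2, 0.5]
width: 0.0003
gripper_force: 0.0
shift [-0.014 -0.005  0.083] turn [ 0.0002 -0.     -0.0001]
t 3.35 tcp [-0.1245  0.0009  0.1363] grasp [-0.1244  0.0084  0.0828] edge [-0.1244  0.0002  0.0624] F [-0.48 -0.21  0.53] w 0.0003 j [-0.17  0.28 -0.53  0.77  0.14  1.53]
tool-down shift/mm along joint [9.e-04 1.e+00 1.e-03] down [-1.393e-01 -9.000e-04  9.902e-01]
```

View pics/c2.png

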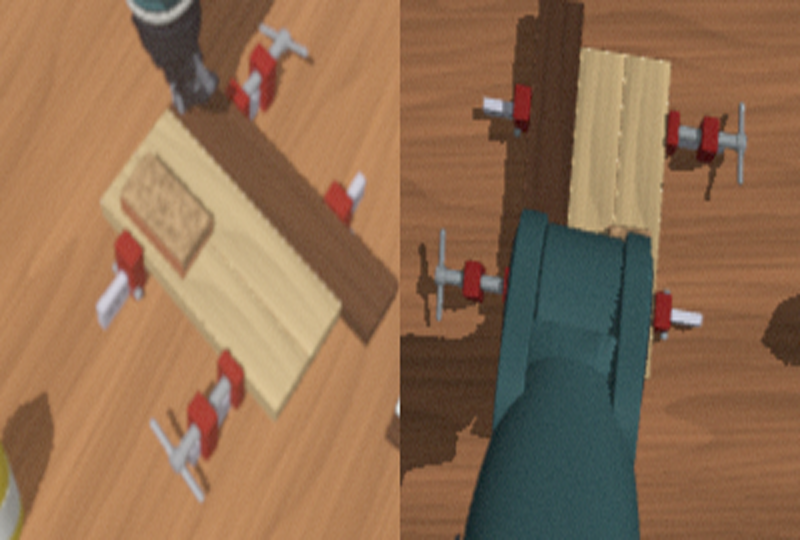

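The crop shows the closed fingertips, left panel (195,90), just above the level end of the joint and over the dark/pale seam. Now I'll lower slowly.

```bash
python3 -m inch '[[[-0.003,0,0.02],[0,0,0]],[[-0.006,0,0.04],[0,0,0]],[[-0.008,0,0.06],[0,0,0]],[[-0.008,0,0.06],[0,0,0]]]' | sed -n '2p;4p'
python3 -m inch '[[[-0.001,0,0.01],[0,0,0]],[[-0.001,0,0.01],[0,0,0]],[[-0.001,0,0.01],[0,0,0]]]'| sed -n '2p;4p'
python3 go.py
```

```text
position: [0.4614, 0.0338, 0.1296]
wrist_force: [0.1, -0.9, -0.9]
position: [0.4616, 0.0338, 0.1289]
wrist_force: [0.4, -0.6, -0.9]
t 4.03 tcp [-0.1246  0.0009  0.1289] grasp [-0.1245  0.0085  0.0754] edge [-0.1245  0.0002  0.055 ] F [ 0.36 -0.61 -0.93] w -0.0004 j [-0.17  0.29 -0.54  0.75  0.14  1.53]
tool-down shift/mm along joint [5.e-04 1.e+00 1.e-03] down [-1.393e-01 -9.000e-04  9.902e-01]
```

```bash
python3 -m inch '[[[-0.001,0,0.005],[0,0,0]],[[-0.001,0,0.005],[0,0,0]],[[-0.001,0,0.005],[0,0,0]]]' | sed -n '2p;4p'
python3 -m inch '[[[-0.001,0,0.005],[0,0,0]],[[-0.001,0,0.005],[0,0,0]],[[-0.001,0,0.005],[0,0,0]]]'| sed -n '2p;4p'
python3 -m inch '[[[-0.001,0,0.005],[0,0,0]],[[-0.001,0,0.005],[0,0,0]],[[-0.001,0,0.005],[0,0,0]]]'| sed -n '2p;4p'
```

```text
position: [0.4616, 0.0337, 0.1284]
wrist_force: [-0.5, -0.2, 0.2]
position: [0.4616, 0.0337, 0.1278]
wrist_force: [0.2, -0.7, -0.1]
position: [0.4616, 0.0337, 0.1273]
wrist_force: [-0.6, -0.2, -0.5]
```

```bash
python3 -m inch '[[[-0.001,0,0.005],[0,0,0]],[[-0.001,0,0.005],[0,0,0]],[[-0.001,0,0.005],[0,0,0]]]' | sed -n '2p;4p'
python3 -m inch '[[[-0.001,0,0.005],[0,0,0]],[[-0.001,0,0.005],[0,0,0]],[[-0.001,0,0.005],[0,0,0]]]'| sed -n '2p;4p'
```

```text
position: [0.4616, 0.0337, 0.1269]
wrist_force: [-0.1, -0.7, 1.7]
position: [0.4616, 0.0337, 0.1267]
wrist_force: [-2.1, 1.0, 10.4]
```

```bash
python3 -m inch '[[[-0.012,0,-0.002],[0,0,0]],[[-0.023,0,-0.003],[0,0,0]],[[-0.035,0,-0.005],[0,0,0]],[[-0.035,0,-0.005],[0,0,0]],[[-0.035,0,-0.005],[0,0,0]]]' | sed -n '2p;4p'; python3 go.py
python3 - <<'E'
from bench import robot
print(robot.read_state()["moment"])
E
```

```text
position: [0.4615, 0.0305, 0.1267]
wrist_force: [-0.3, 4.6, 8.4]
t 5.7 tcp [-0.1243 -0.0023  0.1267] grasp [-0.1242  0.0053  0.0733] edge [-0.1241 -0.003   0.0529] F [-0.32  4.6   8.45] w 0.0001 j [-0.18  0.29 -0.55  0.74  0.14  1.53]
tool-down shift/mm along joint [2.0e-04 1.0e+00 1.9e-03] down [-0.1408 -0.0019  0.99  ]
[0.99015325 0.0301399  0.00198261]
```

```bash
python3 -m inch '[[[0,0.02,0],[0,0,0]],[[0,0.04,0],[0,0,0]],[[0,0.06,0],[0,0,0]],[[0,0.08,0],[0,0,0]],[[0,0.1,0],[0,0,0]],[[0,0.12,0],[0,0,0]],[[0,0.14,0],[0,0,0]],[[0,0.16,0],[0,0,0]]]' | sed -n '2p;4p'; python3 go.py
python3 - <<'E'
from bench import robot
print(robot.read_state()["moment"])
E
```

```text
position: [0.4761, 0.0283, 0.1266]
wrist_force: [-7.7, 0.1, 15.2]
t 6.37 tcp [-0.1094 -0.0026  0.1266] grasp [-0.1094  0.005   0.0731] edge [-0.1095 -0.0033  0.0528] F [-7.73  0.14 15.16] w 0.0001 j [-0.18  0.31 -0.51  0.75  0.14  1.53]
tool-down shift/mm along joint [ 7.e-04  1.e+00 -5.e-04] down [-1.398e-01  6.000e-04  9.902e-01]
[0.34054709 1.31217069 0.16664597]
```

Contact is on the joint line. The moment puts it about 7 mm from the tip centre, so panel y is about 0–1 mm. I'll ease the pressure a little and keep sliding.

```bash
python3 -m inch '[[[0,0.02,-0.003],[0,0,0]],[[0,0.04,-0.003],[0,0,0]],[[0,0.06,-0.003],[0,0,0]],[[0,0.08,-0.003],[0,0,0]],[[0,0.1,-0.003],[0,0,0]],[[0,0.12,-0.003],[0,0,0]],[[0,0.14,-0.003],[0,0,0]],[[0,0.16,-0.003],[0,0,0]]]' | sed -n '2p;4p'; python3 go.py
```

```text
position: [0.4921, 0.0261, 0.1267]
wrist_force: [-5.7, 1.0, 10.4]
t 7.03 tcp [-0.0933 -0.0027  0.1267] grasp [-0.0934  0.0049  0.0732] edge [-0.0934 -0.0034  0.0529] F [-5.72  0.96 10.44] w 0.0004 j [-0.17  0.33 -0.47  0.77  0.14  1.53]
tool-down shift/mm along joint [ 7.e-04  1.e+00 -5.e-04] down [-1.396e-01  6.000e-04  9.902e-01]
```

```bash
python3 -m inch '[[[0,0.02,0],[0,0,0]],[[0,0.04,0],[0,0,0]],[[0,0.06,0],[0,0,0]],[[0,0.08,0],[0,0,0]],[[0,0.1,0],[0,0,0]],[[0,0.12,0],[0,0,0]],[[0,0.14,0],[0,0,0]],[[0,0.16,0],[0,0,0]],[[0,0.18,0],[0,0,0]],[[0,0.2,0],[0,0,0]]]' | sed -n '2p;4p'; python3 -m inch '[[[0,0.02,0],[0,0,0]],[[0,0.04,0],[0,0,0]],[[0,0.06,0],[0,0,0]],[[0,0.08,0],[0,0,0]],[[0,0.1,0],[0,0,0]],[[0,0.12,0],[0,0,0]],[[0,0.14,0],[0,0,0]],[[0,0.16,0],[0,0,0]],[[0,0.18,0],[0,0,0]],[[0,0.2,0],[0,0,0]]]' | sed -n '2p;4p';python3 go.py
```

```text
position: [0.512, 0.0234, 0.1267]
wrist_force: [-6.2, 0.9, 9.9]
position: [0.5318, 0.0207, 0.1267]
wrist_force: [-5.7, 0.7, 9.2]
t 8.7 tcp [-0.0532 -0.0027  0.1267] grasp [-0.0533  0.0048  0.0733] edge [-0.0533 -0.0034  0.0529] F [-5.67  0.7   9.18] w -0.0002 j [-0.17  0.39 -0.38  0.81  0.14  1.53]
tool-down shift/mm along joint [ 7.e-04  1.e+00 -4.e-04] down [-1.396e-01  5.000e-04  9.902e-01]
```

```bash
python3 -m inch '[[[0,0.02,0],[0,0,0]],[[0,0.04,0],[0,0,0]],[[0,0.06,0],[0,0,0]],[[0,0.08,0],[0,0,0]],[[0,0.1,0],[0,0,0]],[[0,0.12,0],[0,0,0]],[[0,0.14,0],[0,0,0]],[[0,0.16,0],[0,0,0]],[[0,0.18,0],[0,0,0]],[[0,0.2,0],[0,0,0]],[[0,0.22,0],[0,0,0]],[[0,0.24,0],[0,0,0]],[[0,0.26,0],[0,0,0]],[[0,0.28,0],[0,0,0]],[[0,0.3,0],[0,0,0]]]' | sed -n '2p;4p'; python3 -m inch '[[[0,0.02,0],[0,0,0]],[[0,0.04,0],[0,0,0]],[[0,0.06,0],[0,0,0]],[[0,0.08,0],[0,0,0]],[[0,0.1,0],[0,0,0]],[[0,0.12,0],[0,0,0]],[[0,0.14,0],[0,0,0]],[[0,0.16,0],[0,0,0]],[[0,0.18,0],[0,0,0]],[[0,0.2,0],[0,0,0]],[[0,0.22,0],[0,0,0]],[[0,0.24,0],[0,0,0]],[[0,0.26,0],[0,0,0]],[[0,0.28,0],[0,0,0]],[[0,0.3,0],[0,0,0]]]' | sed -n '2p;4p';python3 go.py; python3 - <<'E'
from bench import robot
print(robot.read_state()["moment"])
E
```

```text
position: [0.5616, 0.0168, 0.1268]
wrist_force: [-4.8, 1.6, 8.4]
position: [0.5914, 0.0128, 0.1268]
wrist_force: [-4.9, 0.9, 8.1]
t 11.2 tcp [ 0.0069 -0.0028  0.1268] grasp [0.0069 0.0048 0.0733] edge [ 0.0069 -0.0035  0.0529] F [-4.85  0.85  8.14] w 0.0 j [-0.17  0.48 -0.22  0.88  0.14  1.54]
tool-down shift/mm along joint [ 6.e-04  1.e+00 -2.e-04] down [-1.395e-01  3.000e-04  9.902e-01]
[0.10486344 1.02964716 0.10583354]
```

```bash
python3 - <<'E'
from bench import robot,optics
import numpy as np
a=[]
for i in range(40):
    optics.grab_frame("top"); s=robot.read_state(); a.append(np.r_[s["wrist_force"],s["moment"]])
a=np.array(a);print(a.mean(0).round(3),a.std(0).round(3),s["time_s"])
E
```

```text
[-2.594  0.571  5.382  0.115  0.521  0.054] [0.56  0.479 0.596 0.026 0.044 0.029] 13.2
```

```bash
python3 -m inch '[[[-0.0003,0,0.003],[0,0,0]],[[-0.001,0,0.006],[0,0,0]],[[-0.001,0,0.006],[0,0,0]]]' | sed -n '2p;4p'; python3 - <<'E'
from bench import robot,optics
import numpy as np
from scipy.spatial.transform import Rotation as Ro
a=[]
for i in range(40):
    optics.grab_frame("top"); s=robot.read_state(); a.append(np.r_[s["wrist_force"],s["moment"]])
m=np.array(a).mean(0);D=m-np.array([-2.594,.571,5.382,.115,.521,.054])
Q=np.array([[.991,-.1315,0],[.1315,.991,0],[0,0,1]]);f=Q@D[:3];t=Q@D[3:]
print(m.round(3),f.round(3),t.round(3),s["time_s"])
for L in(.15,.2,.25): print(L,"r_n",(t[0]-L*f[1])/f[2],"r_d",(-t[1]-L*f[0])/f[2],"tip_n",L*np.sin(np.radians(8)))
E
```

```text
position: [0.5917, 0.0128, 0.1267]
wrist_force: [-5.4, 1.5, 13.0]
[-4.681  0.581 12.234  0.258  0.963  0.105] [-2.069 -0.264  6.852] [0.083 0.457 0.051] 15.45
0.15 r_n 0.017945224005655857 r_d -0.02136155570412861 tip_n 0.020875965144009814
0.2 r_n 0.019872073191412435 r_d -0.006262244425352989 tip_n 0.02783462019201309
0.25 r_n 0.02179892237716901 r_d 0.008837066853422615 tip_n 0.03479327524001636
```

The differential force reading puts the contact 8 mm from the tip centre, so it is on the joint line to within about 1 mm. On with the slide.

```bash
python3 -m inch '[[[0,0.02,-0.003],[0,0,0]],[[0,0.04,-0.003],[0,0,0]],[[0,0.06,-0.003],[0,0,0]],[[0,0.08,-0.003],[0,0,0]],[[0,0.1,-0.003],[0,0,0]],[[0,0.12,-0.003],[0,0,0]],[[0,0.14,-0.003],[0,0,0]],[[0,0.16,-0.003],[0,0,0]],[[0,0.18,-0.003],[0,0,0]],[[0,0.2,-0.003],[0,0,0]],[[0,0.22,-0.003],[0,0,0]],[[0,0.24,-0.003],[0,0,0]],[[0,0.26,-0.003],[0,0,0]],[[0,0.28,-0.003],[0,0,0]],[[0,0.3,-0.003],[0,0,0]]]' | sed -n '2p;4p'; python3 -m inch '[[[0,0.02,0],[0,0,0]],[[0,0.04,0],[0,0,0]],[[0,0.06,0],[0,0,0]],[[0,0.08,0],[0,0,0]],[[0,0.1,0],[0,0,0]],[[0,0.12,0],[0,0,0]],[[0,0.14,0],[0,0,0]],[[0,0.16,0],[0,0,0]],[[0,0.18,0],[0,0,0]],[[0,0.2,0],[0,0,0]],[[0,0.22,0],[0,0,0]],[[0,0.24,0],[0,0,0]],[[0,0.26,0],[0,0,0]],[[0,0.28,0],[0,0,0]],[[0,0.3,0],[0,0,0]]]' | sed -n '2p;4p';python3 go.py
```

```text
position: [0.6211, 0.0088, 0.1267]
wrist_force: [-7.5, 1.1, 11.2]
position: [0.6508, 0.0048, 0.1267]
wrist_force: [-5.3, 1.3, 9.8]
t 17.95 tcp [ 0.0668 -0.0028  0.1267] grasp [0.0668 0.0047 0.0733] edge [ 0.0668 -0.0035  0.0529] F [-5.33  1.34  9.78] w -0.0003 j [-0.16  0.57 -0.05  0.96  0.14  1.54]
tool-down shift/mm along joint [ 7.e-04  1.e+00 -2.e-04] down [-1.396e-01  3.000e-04  9.902e-01]
```

```bash
python3 -m inch '[[[0,0.02,0],[0,0,0]],[[0,0.04,0],[0,0,0]],[[0,0.06,0],[0,0,0]],[[0,0.08,0],[0,0,0]],[[0,0.1,0],[0,0,0]],[[0,0.12,0],[0,0,0]],[[0,0.14,0],[0,0,0]],[[0,0.16,0],[0,0,0]],[[0,0.18,0],[0,0,0]],[[0,0.2,0],[0,0,0]],[[0,0.22,0],[0,0,0]],[[0,0.24,0],[0,0,0]],[[0,0.26,0],[0,0,0]],[[0,0.28,0],[0,0,0]],[[0,0.3,0],[0,0,0]]]' | sed -n '2p;4p'; python3 -m inch '[[[0,0.02,0],[0,0,0]],[[0,0.04,0],[0,0,0]],[[0,0.06,0],[0,0,0]],[[0,0.08,0],[0,0,0]],[[0,0.1,0],[0,0,0]],[[0,0.12,0],[0,0,0]],[[0,0.14,0],[0,0,0]],[[0,0.16,0],[0,0,0]],[[0,0.18,0],[0,0,0]],[[0,0.2,0],[0,0,0]],[[0,0.22,0],[0,0,0]],[[0,0.24,0],[0,0,0]],[[0,0.26,0],[0,0,0]],[[0,0.27,0],[0,0,0]],[[0,0.27,0],[0,0,0]]]' | sed -n '2p;4p';python3 go.py
```

```text
position: [0.6807, 0.0009, 0.1268]
wrist_force: [-7.0, 0.4, 9.4]
position: [0.7076, -0.0028, 0.1268]
wrist_force: [-4.0, 0.4, 8.5]
t 20.45 tcp [ 0.1241 -0.0029  0.1268] grasp [0.1241 0.0046 0.0733] edge [ 0.1241 -0.0036  0.053 ] F [-4.04  0.41  8.5 ] w -0.0003 j [-0.16  0.66  0.13  1.05  0.14  1.54]
tool-down shift/mm along joint [7.e-04 1.e+00 3.e-04] down [-1.396e-01 -2.000e-04  9.902e-01]
```

Now at x = +0.124 and still pressing with 8.5 N. I'll lift off and check the scene.

```bash
python3 -m inch '[[[0.002,0,-0.02],[0,0,0]],[[0.01,0,-0.07],[0,0,0]],[[0.028,0,-0.2],[0,0,0]],[[0.056,0,-0.4],[0,0,0]],[[0.084,0,-0.6],[0,0,0]],[[0.112,0,-0.8],[0,0,0]],[[0.12,0,-0.85],[0,0,0]],[[0.12,0,-0.85],[0,0,0]],[[0.12,0,-0.85],[0,0,0]]]'; python3 - <<'E'
from h import *
from bench import optics
F=pickle.load(open("f0.pkl","rb"));i=optics.grab_frame("scene")["img"];j=optics.grab_frame("top")["img"]
cv2.imwrite("pics/end.png",cv2.resize(cv2.vconcat([cv2.hconcat([i,j]),cv2.hconcat([cv2.absdiff(i,F["scene"]["img"]),cv2.absdiff(j,F["top"]["img"])])]),(800,600)))
E
```

```text
time_s: 21.2
position: [0.7078, -0.0029, 0.2117]
eef_rot: [-2.292, -2.006, -0.161]
wrist_force: [-0.6, 0.8, -0.8]
width: -0.0
gripper_force: 0.0
```

View pics/end.png

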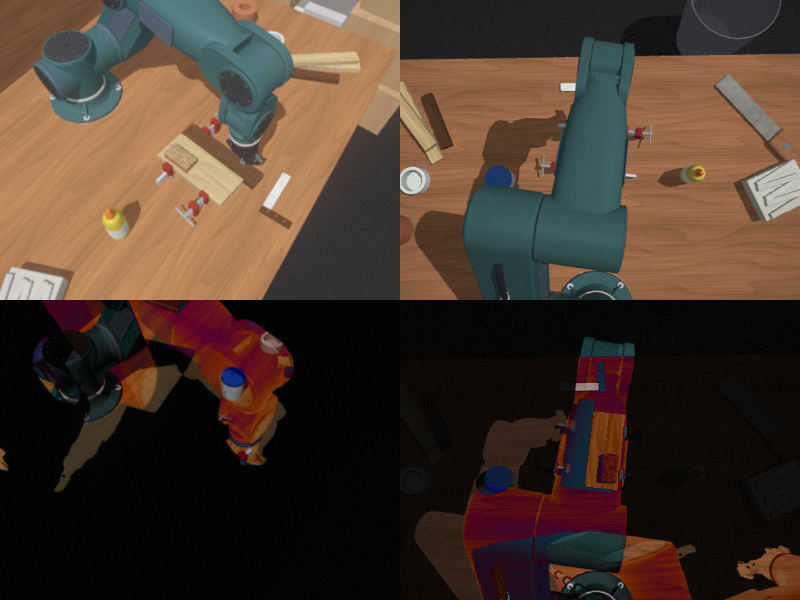

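The scene difference image is black over the panel, block and bottle, so they haven't moved. In the top view the tub at (499,177) is only in shadow. The fingers are clear of the wood.

```bash
python3 -c "
from bench import robot
print(robot.sign_off())"
```

```text
the job is handed in; nothing more can be done
None
```

The job is handed in, with no verdict returned: the closed fingertips slid along the glue joint from x = -0.124 to +0.124 m, pressing at about 5–15 N in the readings taken, then lifted off, and the last pictures showed no shift of the panel, block or bottle (the tub was in the arm's shadow but looked unmoved).

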